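# Index the rotary nest table one notch to bring the relay to the camera

### The job

Bring the blue relay in front of the inspection camera: with the fingertips press the red indexing plunger down out of its notch, push the table round the short way, and let the plunger spring fully up into the next notch, so that the table is locked again a quarter turn on. Turn it only towards the camera and only that one notch; nothing is to be gripped or lifted, so keep off the parts in the nests and leave the other things on the bench where they are.

Things in the scene. Friction and masses are not known exactly. Their poses are not given: they have to be found in the camera images.
- table_centre (a point): Centre of the round aluminium turning table (disc 157 mm across), on its upper face, 50 mm above the bench, on the upright turning axis. Its frame turns with the table: -x points from the centre to the plunger, z up. The whole indexing fixture is bolted down somewhere in the middle of the free bench, turned up to 0.45 rad.
- button_top (a point): Centre of the top of the red plunger button (30 mm across), 96 mm from the turning axis; 72 mm above the bench when out, 62 mm when fully pressed. It sits in a dark steel collar fixed to the table (48 mm inside, 54 mm outside, rim 80 mm above the bench): closed fingertips fit in from above, press the button and carry the table round by pushing the collar's inner wall.
- plunger (a joint): Plunger travel in m: 0 out (up), 0.010 pressed to a hard stop; spring 4.5 N out, 9.5 N at the stop. Its thick lower end locks the table in a notch of the fixed plate below (play about 1 degree). Past 0.007 the table is free. Between notches the plate holds it at 0.007 with no finger on it; at the next notch it springs up to 0 if the fingertip is lifted 10 mm from the fully pressed height.
- index_table (a joint): Table angle in rad, 0 at the start, growing counter-clockwise seen from above; notches every 1.5708 rad (90 degrees), end stops at about 1.9 either way. Turning drag 0.12 N m, about 1.3 N at the plunger.
- relay_blue: Blue plug-in relay, 20 x 28 x 16 mm, loose in an open black nest (pocket 25 x 32 mm, 5 mm deep) 44 mm from the turning axis; origin at the centre of its underside, 53 mm above the bench. At the start its nest is a quarter turn to the left or to the right of the one at the camera, and the table must turn 90 degrees the way that brings it there.
- plug_black: Black connector housing, 30 x 22 x 16 mm, in the nest opposite the relay; origin at the centre of its underside. Not to be touched.
- plug_grey: Grey connector housing, 30 x 24 x 16 mm, at the start in the nest at the camera; origin at the centre of its underside. Not to be touched. The fourth nest, next to the plunger, is empty.
- camera_spot (a point): The place in front of the inspection camera: centre of the floor of the nest standing there, 44 mm from the turning axis, 53 mm above the bench; fixed, x pointing from the axis to the camera. The camera is a small black housing with a white ring light, on the far side of the table from the plunger; with its bracket it is 93 mm high and starts 85 mm from the axis.
- flux: Flux bottle with red needle cap, 42 mm across, 125 mm high, origin under its centre. To be left alone.
- spool: Blue and white solder spool, 60 mm across, 31 mm high, origin under its centre. To be left alone.
- cutters: Red-handled side cutters, 156 x 43 x 12 mm, lying flat, origin under the middle. To be left alone.
There are look-alikes about, which are no part of the job. There is more than one size of the relay_blue; the one meant has the size given above.

How it is judged:
On the way, in this order (a step that is already met when the one before it is completed fails the run):
1. the plunger is pressed in, clear of its first notch (value of joint plunger above 0.0065 m and value of joint index_table between -0.1 and 0.1 rad).
2. the table is turned on between the notches with the plunger held in (value of joint plunger above 0.006 m and (value of joint index_table above 0.6 rad or value of joint index_table below -0.6 rad)).
At the end, for the whole second after the job is handed in: The blue relay lies in its nest within 8 mm of the place in front of the camera, the table stands still at 90 degrees (within 1.7 degrees) from its start, and the plunger has sprung out to within 2.5 mm of fully up, locking the table in the notch (horizontal distance between relay_blue and camera_spot below 0.008 m and value of joint plunger below 0.0025 m and (value of joint index_table between 1.54 and 1.6 rad or value of joint index_table between -1.6 and -1.54 rad) and velocity of joint index_table between -0.03 and 0.03 rad/s and linear speed of relay_blue below 0.01 m/s and height (world z) of each of relay_blue, plug_black, plug_grey below 0.058 m); the robot touches nothing.
It fails at once if a part is lifted out of its nest (height (world z) of any of relay_blue, plug_black, plug_grey above 0.062 m).
It fails at once if the fingers touch a part in the nests (contact force between the fingers and relay_blue above 0.3 N or contact force between the fingers and plug_black above 0.3 N or contact force between the fingers and plug_grey above 0.3 N).
It fails at once if the table is turned the wrong way, away from the camera (horizontal distance between relay_blue and camera_spot above 0.072 m).
It fails at once if the table is turned well past the next notch (value of joint index_table above 1.75 rad or value of joint index_table below -1.75 rad).
It fails at once if the flux bottle, solder spool or side cutters are moved (distance of any of flux, spool, cutters from where it was at the start of the episode above 0.01 m).
It also fails if it takes over 51 s, if anything falls off the work surface, if the arm or the gripper's body presses on something with over 40 N, if the wrist force passes 120 N, or if a joint passes its speed limit or range.

### The arm

A 6-joint arm with a two-finger parallel gripper is mounted at the origin on a cart in front of the work surface, level with it; the furniture and walls round the work are solid. World frame = base frame: x ahead of the robot, y to its left, z up, the work surface at z = 0. Lengths are in m, angles in rad, forces in N, time in s.
With the tool pointing down it reaches from about 0.3 to 0.85 m from the base axis. Payload 5.4 kg.
Tool frame: the origin (TCP) lies midway between the tips of the shut fingers; the grasp point (between the pads) lies 19 mm behind it; z points along the fingers, x is the direction in which the jaws open and shut, and the axes are right-handed (so a half turn about z gives the same grasp; the last joint's range is limited). The gripper opens to 85 mm and grips with 20 to 120 N. Pads are 22 mm wide; open, the fingers measure 114 mm over their backs; the gripper's body (76 mm by 85 mm) begins 54 mm behind the grasp point. The pads swing forward as they close: fully open they stand 13 mm farther back than shut.
Start: joints at [-0.968, 0.158, 1.597, -0, 1.386, -0.21], TCP at [0.418, -0.395, 0.202] pointing down, gripper open.
Joint ranges: [-2.91, 2.91], [-0.94, 2.29], [0.18, 2.7], [-1.29, 4.43], [0.17, 2.64], [-3, 3]. Speed limits (rad/s): [2.57, 2.57, 3.14, 3.14, 3.14, 3.14].

### API

Orientations are given as a unit quaternion [w, x, y, z].
In Python, from station import sensors, viewer, job_done gives the robot as it stands.
- The arm moves only by the shell command python3 -m inch 'ROWS' [FORCE]. ROWS is JSON, a list of rows, each an object with "angular": the turn, a rotation vector about the tool's x, y, z in rad, a list of three; "offset": the shift along the tool's x, y, z in m, a list of three; "fingers": the opening, from 0 (shut) to 1 (fully open). A call has 1 to 10 rows; each row shifts and turns the commanded pose from where the row before left it, along the tool's axes as they then stand; what a row does not reach is not made up. A row lasts 1/8 s, in which the tool goes at most 62.5 mm and 10.7 degrees, less where a joint would pass 70% of its speed; a pose out of reach is approached as far as the arm can. A call is refused whole if a number of a shift passes 0.0625 or a number of a turn 0.188, either way. A call with a gripper value outside its range is refused whole. The fingers move at their own pace and stop on an object; FORCE is the grip in N (left out, the last holds). Time passes only in rows, so rows that do not move let the fingers close. It gives the time, the measured TCP pose, the force and the opening at its end, in the units of the state.
- sensors.read_state(): the state, without advancing time (a new reading comes with each control period).
- viewer.camera(name): name is "side" or "top" or "wrist"; returns a dict with "image" (400x640x3 uint8, blue, green, red), "mtx" (3x3 intrinsics, pixels), "k1" (the pictures are not rectified: a ray, as slopes to the right and down, at radius r is drawn at 1 + k1 r^2 times it, then the intrinsics apply), "rvec" (rotation vector, rad) and "tvec" (3), from world to camera coordinates, as OpenCV has them. Camera axes: x right, y down, z forward; pixel columns grow to the right and rows downward; lengths in m; the calibration is good to about 2 mm. A picture is of the moment at which its call begins. There is no depth.
- job_done(): hands the job in, once; it reports no verdict.
The state is a dict: "t": time; "qpos": joint angles; "joint_vel": joint speeds; "effort": joint torques, N m; "tool_pos": TCP position; "ee_rot": TCP orientation; "ft_force": force on the tool from outside, world axes, zero at the start; "ft_torque": the same for the moment, N m; "opening": opening from 0.0 (shut) to 1.0 (fully open).
Only numpy, scipy, OpenCV 4.12 (cv2) and the standard library are available. Lean on these libraries where they do the work, as an engineer would, in place of code of your own. Each camera call takes 0.05 s, during which the arm holds its last target. There are 200 camera calls.

## Working session

There is one attempt and no reset: what is moved stays moved. The work goes in short steps, Python scripts to look and compute and a shell command to move; the robot and the scene stay as the last step left them, time stands still between calls to the robot, and variables do not carry over. Pictures are saved under pics/ and viewed, about 8 in all and at most 12, crops included, and the job is handed in when it is done.

```bash
mkdir -p pics; cat > h.py <<'E'
import numpy as np, cv2
from station import sensors, viewer
def ray(c,u,v):
    K=c["mtx"]; K=np.array(K); d=np.array([(u-K[0,2])/K[0,0],(v-K[1,2])/K[1,1]])
    s=d.copy()
    for _ in range(20): s=d/(1+c["k1"]*(s@s))
    R=cv2.Rodrigues(np.array(c["rvec"],float))[0]; t=np.array(c["tvec"],float).ravel()
    return -R.T@t, R.T@np.array([s[0],s[1],1])
def onplane(c,u,v,z):
    o,d=ray(c,u,v); return o+d*(z-o[2])/d[2]
def proj(c,P):
    R=cv2.Rodrigues(np.array(c["rvec"],float))[0]; p=R@np.array(P,float)+np.array(c["tvec"],float).ravel()
    s=p[:2]/p[2]; s=s*(1+c["k1"]*(s@s)); K=np.array(c["mtx"]); return s*[K[0,0],K[1,1]]+K[:2,2]
def redblobs(img,amin=30):
    h=cv2.cvtColor(img,cv2.COLOR_BGR2HSV)
    m=((h[...,0]<10)|(h[...,0]>170))&(h[...,1]>130)&(h[...,2]>60)
    n,l,s,c=cv2.connectedComponentsWithStats(m.astype(np.uint8))
    return [(s[i].tolist(),c[i].round(1).tolist()) for i in range(1,n) if s[i,4]>amin]
E
python3 - <<'E'
from h import *
import pickle
for n in("top","side"):
    c=viewer.camera(n); pickle.dump(c,open(n+".pkl","wb")); cv2.imwrite(f"pics/{n}1.png",c["image"])
    print(n,ray(c,320,200),)
    for s,ce in redblobs(c["image"]): print(s,ce,onplane(c,*ce,.072).round(3))
print(sensors.read_state())
E
```

```text
top (array([ 0.35397318, -0.16744643,  0.8939864 ]), array([ 0.21492597, -0.03971364, -0.97582331]))
[75, 40, 10, 6, 43] [79.5, 42.8] [0.941 0.228 0.072]
[391, 156, 50, 17, 243] [415.8, 162.4] [ 0.578 -0.396  0.072]
[388, 162, 50, 21, 254] [411.9, 173.8] [ 0.556 -0.384  0.072]
[205, 247, 13, 13, 124] [210.9, 252.8] [0.47  0.014 0.072]
[302, 269, 16, 15, 185] [309.6, 275.9] [ 0.398 -0.158  0.072]
side (array([ 0.39090581, -0.55869063,  0.82753722]), array([ 0.14255447,  0.41960717, -0.89663792]))
[371, 260, 11, 49, 229] [374.4, 284.8] [ 0.553 -0.415  0.072]
[382, 262, 9, 49, 226] [386.7, 286.1] [ 0.575 -0.425  0.072]
[43, 385, 9, 10, 54] [47.3, 389.8] [-0.079 -0.412  0.072]
[51, 388, 15, 11, 117] [57.5, 393.2] [-0.06  -0.423  0.072]
{'t': 0.1, 'qpos': array([-9.68107343e-01,  1.59007604e-01,  1.59815597e+00, -7.32409911e-07,
        1.38618083e+00, -2.10097468e-01]), 'joint_vel': array([-0.00068199, -0.00228582, -0.00243891, -0.00035889,  0.00043456,
        0.00104282]), 'effort': array([ 2.38299281e-04, -3.96991754e+01, -3.32337642e+01, -2.40961572e-04,
        4.18838550e-03, -3.38092673e-05]), 'tool_pos': array([ 0.41720223, -0.39480209,  0.2008784 ]), 'ee_rot': array([-4.86352028e-04,  9.29032933e-01, -3.69996002e-01, -7.28440301e-04]), 'ft_force': array([-0.70294219, -0.00110196,  0.53430816]), 'ft_torque': array([ 0.03324926, -0.01061857,  0.0132616 ]), 'opening': 0.9954647164515682}
```

View pics/top1.png

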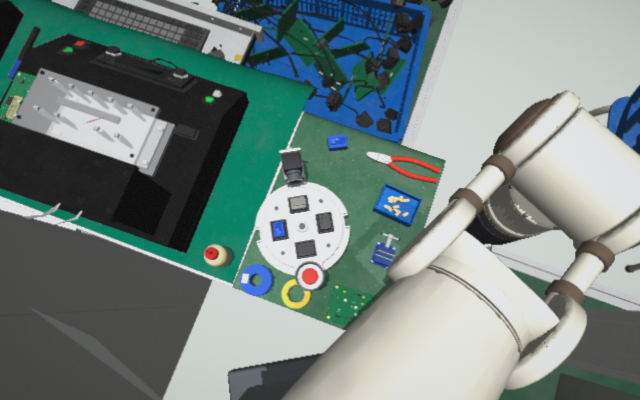

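View pics/side1.png

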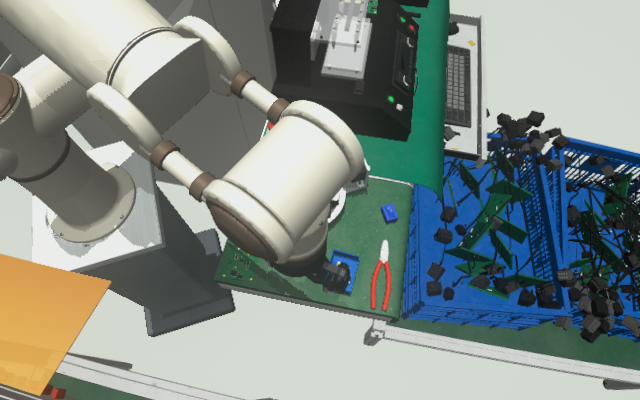

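Top view: the table is at (302,226), the red button at (310,276) and the camera at (292,165). The grey plug is at (300,203), the black plugs at (324,222) and (305,249), and a blue relay is in the nest at (279,230).

- **Look-alikes for the relay:** loose blue block (338,142), blue tray (397,204), blue trimmer (385,248), blue spool (256,280).
- **Look-alikes for the red button:** flux cap (211,253), cutter handles (415,165).

I choose the nested relay and the collared button, and check both in a crop.

```bash
python3 - <<'E'
from h import *
import pickle
c=pickle.load(open("top.pkl","rb")); im=c["image"]
cv2.imwrite("pics/crop2.png",cv2.resize(im[130:310,190:430],None,fx=3.3,fy=3.3,interpolation=cv2.INTER_CUBIC))
h=cv2.cvtColor(im,cv2.COLOR_BGR2HSV)
m=((h[...,1]<50)&(h[...,2]>150)).astype(np.uint8)
m[:,:240]=0;m[:,365:]=0;m[:180]=0;m[262:]=0
m=cv2.morphologyEx(m,cv2.MORPH_OPEN,np.ones((3,3)))
n,l,s,_=cv2.connectedComponentsWithStats(m); k=1+s[1:,4].argmax()
cs=max(cv2.findContours((l==k).astype(np.uint8),0,2)[0],key=cv2.contourArea)[:,0]
P=np.array([onplane(c,*p,.05)[:2] for p in cs.astype(float)]); P=P[cv2.convexHull(P.astype(np.float32),returnPoints=False).ravel()]
A=np.c_[2*P,np.ones(len(P))]; x=np.linalg.lstsq(A,(P**2).sum(1),rcond=None)[0]
ctr=x[:2]; print("fit",ctr,"dia",2*np.sqrt(x[2]+ctr@ctr),s[k])
C=onplane(c,302,226,.05)[:2]; print("centre pix",C)
b=onplane(c,309.6,275.9,.072)[:2]
for q in(C,ctr): print("btn d",np.linalg.norm(b-q),"ang of table x",np.arctan2(*(q-b)[::-1]))
m=((h[...,0]>105)&(h[...,0]<130)&(h[...,1]>120)&(h[...,2]>60)).astype(np.uint8)
n,l,s,ce=cv2.connectedComponentsWithStats(m)
for i in range(1,n):
  if s[i,4]>40 and 130<ce[i][1]<310 and ce[i][0]<430:
    w=onplane(c,*ce[i],.067); print(ce[i].round(1),s[i,4],w[:2].round(3),"r",np.linalg.norm(w[:2]-ctr).round(3), (np.array(cv2.minAreaRect(np.argwhere(l==i)[:,::-1].astype(np.float32))[1])+1)*.96e-1/50)
E
```

```text
fit [ 0.49608259 -0.15476625] dia 0.19011483995378448 [ 250  181  100   81 5048]
centre pix [ 0.49512046 -0.1590587 ]
btn d 0.09705958594810789 ang of table x -0.007660635661554707
btn d 0.09808309814477642 ang of table x 0.03619068526863564
[337.2 141.8] 276 [ 0.646 -0.254] r 0.18 [0.03033183 0.03860094]
[397.6 204.4] 791 [ 0.503 -0.346] r 0.191 [0.07866886 0.05896521]
[278.3 228.9] 182 [ 0.494 -0.114] r 0.04 [0.03159073 0.02433087]
[382.2 255.4] 284 [ 0.413 -0.297] r 0.165 [0.0396728  0.04506605]
[257.3 279.9] 657 [ 0.407 -0.062] r 0.128 [0.06144 0.06336]
```

View pics/crop2.png

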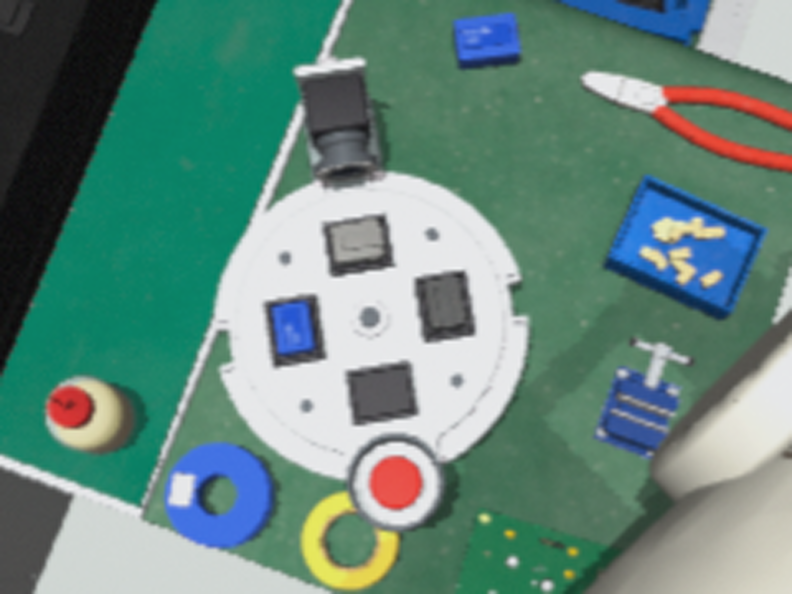

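Crop: the blue relay is in the left nest at crop (295,330). The button in its collar is at (395,483), hub at (370,317), flux at (90,412), and the spool at (218,495). The distances check out: button to centre is 97 mm and relay radius is about 45 mm. The relay must go clockwise, so the plunger moves from −x to +y. I close the fingers and move above the button.

```bash
python3 -m inch '[{"angular":[0,0,0],"offset":[-0.0353,-0.0318,0],"fingers":0},{"angular":[0,0,0],"offset":[-0.0353,-0.0318,0],"fingers":0},{"angular":[0,0,0],"offset":[-0.0353,-0.0318,0],"fingers":0},{"angular":[0,0,0],"offset":[-0.0353,-0.0318,0],"fingers":0},{"angular":[0,0,0],"offset":[-0.0353,-0.0318,0],"fingers":0},{"angular":[0,0,-0.18],"offset":[0,0,0],"fingers":0},{"angular":[0,0,-0.18],"offset":[0,0,0],"fingers":0},{"angular":[0,0,-0.18],"offset":[0,0,0],"fingers":0},{"angular":[0,0,-0.18],"offset":[0,0,0],"fingers":0},{"angular":[0,0,-0.038],"offset":[0,0,0],"fingers":0}]'
python3 - <<'E'
from h import *
s=sensors.read_state(); print(s["tool_pos"],s["ee_rot"],s["qpos"],s["ft_force"])
c=viewer.camera("wrist"); cv2.imwrite("pics/w3.png",c["image"])
for s,ce in redblobs(c["image"],100): print(s,ce,onplane(c,*ce,.072).round(4))
E
```

```text
t: 1.35
tool_pos: [0.3984, -0.1582, 0.2014]
ee_rot: [-0.0, 1.0, 0.001, -0.0]
ft_force: [0.1, 0.1, -0.4]
opening: -0.0
[ 0.3983965  -0.15824408  0.20137033] [-2.73445908e-04  9.99999167e-01  1.21486268e-03 -3.38874252e-04] [-6.61585539e-01 -2.38794973e-01  1.98287270e+00  1.42744478e-05
  1.39838569e+00 -6.64017720e-01] [ 0.11627179  0.1454237  -0.42529093]
[382, 0, 27, 19, 372] [394.8, 7.1] [0.4695 0.0127 0.072 ]
[305, 172, 25, 25, 328] [318.0, 186.7] [ 0.3981 -0.1599  0.072 ]
```

View pics/w3.png

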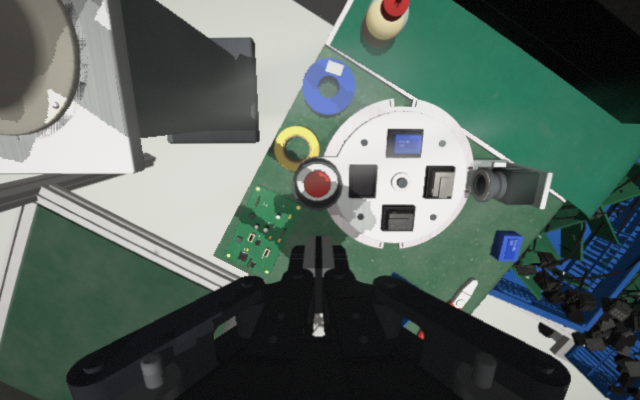

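The wrist view shows the button at (318,184) and the hub at (401,182). The relay is at (404,143), on the +y side. The fingers are shut at the bottom centre. I refine the centre and check wrist-camera clearance over the flux.

```bash
python3 - <<'E'
from h import *
c=viewer.camera("wrist"); s=sensors.read_state()
print("cam origin rel tcp",ray(c,320,200)[0]-s["tool_pos"])
b=onplane(c,317.5,184.3,.072); C=onplane(c,401,182,.05); print(b,C,np.linalg.norm((b-C)[:2]),"relay",onplane(c,404,143,.069))
print("camera lens",onplane(c,487,183,.075),"flux base-ish",onplane(c,384,27,.07),"spool",onplane(c,329,87,.031))
h=cv2.cvtColor(c["image"],cv2.COLOR_BGR2HSV)[150:220,280:360]
g=cv2.GaussianBlur(c["image"][150:225,280:360,2],(3,3),0)
cc=cv2.HoughCircles(g,cv2.HOUGH_GRADIENT,1,30,param1=80,param2=12,minRadius=19,maxRadius=28)
if cc is not None:
  for x,y,r in cc[0][:2]: print(x+280,y+150,r,onplane(c,x+280,y+150,.08))
E
```

```text
cam origin rel tcp [-2.80838458e-05  7.08691705e-02  1.72057231e-01]
[ 0.39755965 -0.15725186  0.072     ] [ 0.49451531 -0.15934397  0.05      ] 0.09697822844952425 relay [ 0.48866097 -0.11305778  0.069     ]
camera lens [ 0.58098722 -0.15451267  0.075     ] flux base-ish [ 0.46069935 -0.00374156  0.07      ] spool [ 0.41023779 -0.05432832  0.031     ]
317.5 178.5 21.6 [ 0.3975733 -0.1491665  0.08     ]
```

```bash
python3 -m inch '[{"angular":[0,0,0],"offset":[-0.0005,-0.001,0.04],"fingers":0},{"angular":[0,0,0],"offset":[0,0,0.04],"fingers":0},{"angular":[0,0,0],"offset":[0,0,0.035],"fingers":0},{"angular":[0,0,0],"offset":[0,0,0.006],"fingers":0},{"angular":[0,0,0],"offset":[0,0,0.005],"fingers":0},{"angular":[0,0,0],"offset":[0,0,0.005],"fingers":0},{"angular":[0,0,0],"offset":[0,0,0.004],"fingers":0},{"angular":[0,0,0],"offset":[0,0,0],"fingers":0},{"angular":[0,0,0],"offset":[0,0,0],"fingers":0}]'
```

```text
t: 2.58
tool_pos: [0.3984, -0.1576, 0.0671]
ee_rot: [0.0, 1.0, 0.0, 0.0]
ft_force: [0.1, 0.2, 0.1]
opening: 0.001
```

```bash
python3 -m inch '[{"angular":[0,0,0],"offset":[0,0,0.002],"fingers":0},{"angular":[0,0,0],"offset":[0,0,0],"fingers":0},{"angular":[0,0,0],"offset":[0,0,0],"fingers":0}]'
python3 - <<'E'
from h import *
print(sensors.read_state()["ft_force"])
a=viewer.camera("wrist")["image"]; b=viewer.camera("top")["image"]
cv2.imwrite("pics/w4.png",np.vstack([a[150:350,120:520],cv2.resize(b[200:300,240:440],None,fx=2,fy=2)]))
E
```

```text
t: 2.95
tool_pos: [0.3982, -0.1575, 0.0648]
ee_rot: [-0.0, 1.0, 0.0, -0.0]
ft_force: [0.5, -0.6, 0.3]
opening: 0.0
[ 0.52560702 -0.5564627   0.32991149]
```

View pics/w4.png

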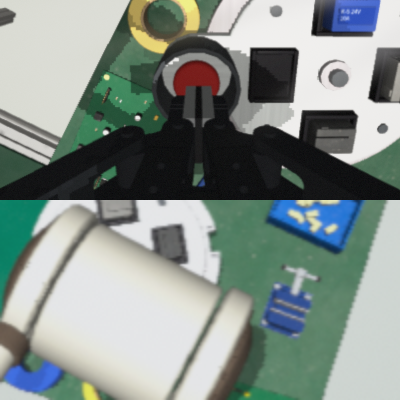

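The fingers are inside the collar over the button, but no force shows yet. I go on in small steps.

```bash
python3 -m inch '[{"angular":[0,0,0],"offset":[0,0,0.0015],"fingers":0},{"angular":[0,0,0],"offset":[0,0,0],"fingers":0}]'; python3 -m inch '[{"angular":[0,0,0],"offset":[0,0,0.0015],"fingers":0},{"angular":[0,0,0],"offset":[0,0,0],"fingers":0}]'; python3 - <<'E'
from h import *
c=viewer.camera("wrist"); a=c["image"]; t=sensors.read_state()["tool_pos"]
print(redblobs(a), proj(c,t), proj(c,[.3977,-.1575,.072]),proj(c,[.3977,-.1575,.062]))
cv2.imwrite("pics/w5.png",cv2.resize(a[170:290,240:400],None,fx=4,fy=4,interpolation=cv2.INTER_CUBIC))
E
```

```text
t: 3.3
tool_pos: [0.3981, -0.1574, 0.0631]
ee_rot: [-0.0, 1.0, -0.0, -0.0]
ft_force: [0.5, 0.5, 0.8]
opening: 0.002
t: 3.55
tool_pos: [0.3981, -0.1574, 0.0616]
ee_rot: [-0.0, 1.0, 0.0, -0.0]
ft_force: [0.6, 0.3, -0.1]
opening: 0.003
[([293, 213, 47, 33, 1033], [315.7, 228.1])] [318.25452873 230.99659006] [317.55720183 237.50735624] [317.59532959 231.25054619]
```

View pics/w5.png

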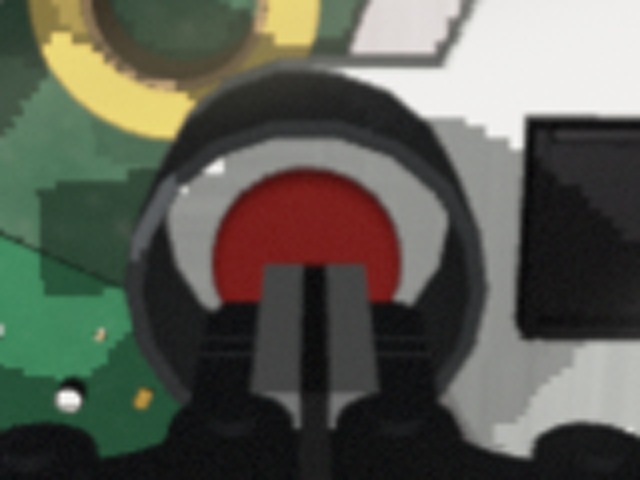

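The fingers are centred in x in the collar. There is still no contact force, so the real tips are higher than the nominal TCP, or a bias exists. I keep stepping down, watching force.

```bash
for i in 1; do python3 -m inch '[{"angular":[0,0,0],"offset":[0,0,0.0015],"fingers":0},{"angular":[0,0,0],"offset":[0,0,0],"fingers":0}]'; done; python3 - <<'E'
from h import *
for n in ("wrist",):
  c=viewer.camera(n); print(redblobs(c["image"]))
c=viewer.camera("wrist")
h=cv2.cvtColor(c["image"],cv2.COLOR_BGR2HSV)
m=(((h[...,0]<10)|(h[...,0]>170))&(h[...,1]>130)&(h[...,2]>60)).astype(np.uint8)
k=max(cv2.findContours(m,0,1)[0],key=cv2.contourArea)[:,0].astype(float)
k=k[k[:,1]<236]
for z in(.058,.062,.067,.072):
  P=np.array([onplane(c,*p,z)[:2] for p in k]);x=np.linalg.lstsq(np.c_[2*P,np.ones(len(P))],(P**2).sum(1),rcond=None)[0]
  print(z,x[:2].round(4),"dia",2*np.sqrt(x[2]+x[:2]@x[:2]))
for o in range(1):
  f=[onplane(c,u,236,sensors.read_state()["tool_pos"][2]) for u in(306,331)]; print("tip edge",f)
E
```

```text
t: 3.85
tool_pos: [0.3981, -0.1574, 0.0602]
ee_rot: [-0.0, 1.0, -0.0, -0.0]
ft_force: [0.4, -0.6, 0.1]
opening: -0.002
[([293, 213, 47, 33, 1018], [315.6, 228.6])]
0.058 [ 0.3967 -0.1558] dia 0.0223034310740688
0.062 [ 0.3967 -0.1542] dia 0.021791584628258844
0.067 [ 0.3968 -0.1522] dia 0.021151776571019423
0.072 [ 0.3968 -0.1502] dia 0.020511968513751738
tip edge [array([ 0.39019032, -0.1610012 ,  0.06026853]), array([ 0.40648908, -0.16100758,  0.06026853])]
```

```bash
python3 - <<'E'
from h import *
c=viewer.camera("wrist"); print(np.array(c["mtx"]).round(1).tolist(),c["k1"],ray(c,320,200))
h=cv2.cvtColor(c["image"],cv2.COLOR_BGR2HSV)
m=(((h[...,0]<10)|(h[...,0]>170))&(h[...,1]>130)&(h[...,2]>60)).astype(np.uint8)
k=max(cv2.findContours(m,0,1)[0],key=cv2.contourArea)[:,0].astype(float)
for r in range(213,248,3):
  q=k[k[:,1]==r]; print(r,q[:,0].min() if len(q) else 0,q[:,0].max() if len(q) else 0)
for z in(.06,.072):
  a=onplane(c,292.5,236,z);b=onplane(c,340,236,z);t=onplane(c,316,212.5,z);print(z,"width",b[0]-a[0],"top edge y",t[1],"-> centre y",t[1]-.015)
c2=pickle=__import__("pickle").load(open("top.pkl","rb"))
p=cv2.imread("pics/w3.png"); hh=cv2.cvtColor(p,cv2.COLOR_BGR2HSV)
mm=((hh[...,0]<12)|(hh[...,0]>168))&(hh[...,1]>90); mm[:150]=0;mm[230:]=0;mm[:,:280]=0;mm[:,360:]=0
y,x=np.nonzero(mm); print("first view red",x.min(),x.max(),y.min(),y.max())
print(sensors.read_state())
cv2.imwrite("pics/s6.png",cv2.resize(viewer.camera("side")["image"][180:300,240:400],None,fx=4,fy=4))
E
```

```text
[[285.4, 0.0, 318.2], [0.0, 285.4, 199.8], [0.0, 0.0, 1.0]] -0.03175230122911566 (array([ 0.3982362 , -0.08654545,  0.23234222]), array([ 0.00607155, -0.27934002, -0.96019492]))
213 313.0 319.0
216 305.0 327.0
219 300.0 332.0
222 298.0 334.0
225 296.0 336.0
228 295.0 338.0
231 294.0 338.0
234 293.0 339.0
237 293.0 339.0
240 293.0 338.0
243 294.0 338.0
246 0 0
0.06 width 0.03103024951816763 top edge y -0.1449749666438144 -> centre y -0.1599749666438144
0.072 width 0.028869647269263554 top edge y -0.14090658328562766 -> centre y -0.15590658328562768
first view red 305 329 171 196
{'t': 4.0, 'qpos': array([-6.60478964e-01, -6.10276869e-02,  2.12501550e+00,  5.62027893e-06,
        1.07756639e+00, -6.60444606e-01]), 'joint_vel': array([ 1.84264262e-05, -2.66190319e-03,  1.34125604e-03,  1.06904861e-03,
        8.10281732e-04, -3.25508129e-04]), 'effort': array([ 1.93422225e-04, -2.62300730e+01, -2.87141222e+01, -3.46670222e-04,
        1.76617505e-03,  3.65964965e-06]), 'tool_pos': array([ 0.39820071, -0.15751905,  0.06031606]), 'ee_rot': array([ 9.83741158e-06,  1.00000000e+00, -1.85093325e-05,  1.66979941e-05]), 'ft_force': array([ 0.24915615, -1.00858584, -0.00829171]), 'ft_torque': array([ 0.04245076,  0.02249546, -0.074194  ]), 'opening': -0.0008885285080485481}
```

View pics/s6.png

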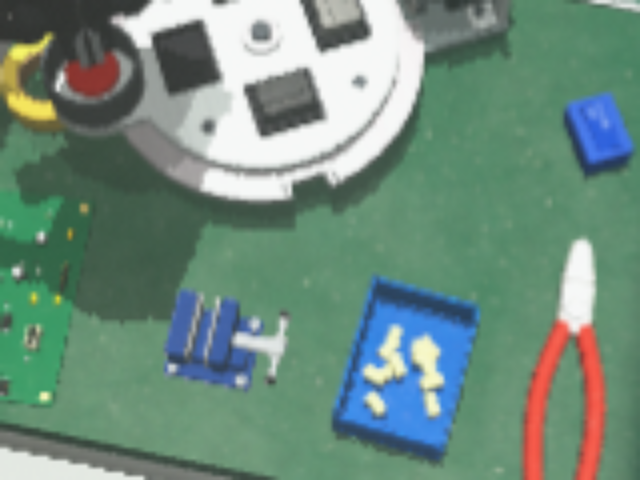

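```bash
python3 - <<'E'
from h import *
s=viewer.camera("side"); w=viewer.camera("wrist"); t=sensors.read_state()["tool_pos"]
print(redblobs(s["image"]))
for z in(.05,.06,.066,.072,.08): print(z,proj(s,[.3978,-.1575,z]))
for z in (.06,.07,.08): print("tcp",z,proj(s,[t[0],t[1],z]),proj(w,[t[0],t[1],z]))
cv2.imwrite("pics/s7.png",np.hstack([cv2.resize(s["image"][176:216,242:282],None,fx=10,fy=10,interpolation=cv2.INTER_NEAREST),cv2.resize(w["image"][200:250,295:345],(400,400),interpolation=cv2.INTER_NEAREST)]))
E
```

```text
[([268, 121, 10, 11, 67], [272.3, 125.5]), ([257, 194, 12, 10, 83], [262.8, 198.9]), ([371, 260, 11, 49, 228], [374.5, 284.8]), ([382, 262, 9, 49, 224], [386.7, 286.2]), ([42, 385, 10, 10, 57], [47.4, 389.8]), ([51, 388, 15, 11, 116], [57.5, 393.2])]
0.05 [265.00498708 200.67738802]
0.06 [264.44312711 198.67475394]
0.066 [264.10050275 197.45313317]
0.072 [263.75365562 196.21614192]
0.08 [263.2844908 194.5424148]
tcp 0.06 [264.62019753 198.62527473] [318.15918989 230.70319424]
tcp 0.07 [264.04870187 196.58032364] [318.15699998 236.91143161]
tcp 0.08 [263.46537345 194.49214037] [318.15455812 243.83349438]
```

View pics/s7.png

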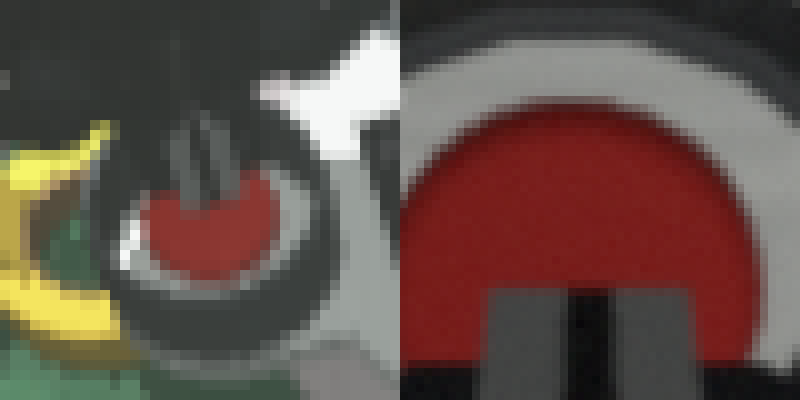

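Side and wrist views agree: the tips really are above the button, at about z 0.07 or higher rather than 0.060. That fits the zero force, so I keep descending under force watch.

```bash
python3 -m inch '[{"angular":[0,0,0],"offset":[0,0,0.002],"fingers":0},{"angular":[0,0,0],"offset":[0,0,0],"fingers":0}]'; python3 -m inch '[{"angular":[0,0,0],"offset":[0,0,0.002],"fingers":0},{"angular":[0,0,0],"offset":[0,0,0],"fingers":0}]';python3 -m inch '[{"angular":[0,0,0],"offset":[0,0,0.002],"fingers":0},{"angular":[0,0,0],"offset":[0,0,0],"fingers":0}]'
```

```text
t: 4.4
tool_pos: [0.398, -0.1574, 0.0581]
ee_rot: [-0.0, 1.0, -0.0, -0.0]
ft_force: [0.2, -0.7, -0.1]
opening: 0.006
t: 4.65
tool_pos: [0.398, -0.1574, 0.0561]
ee_rot: [-0.0, 1.0, -0.0, -0.0]
ft_force: [0.3, -0.2, 1.2]
opening: -0.001
t: 4.9
tool_pos: [0.398, -0.1574, 0.0541]
ee_rot: [-0.0, 1.0, 0.0, -0.0]
ft_force: [-0.1, 0.2, 0.2]
opening: 0.002
```

```bash
python3 -m inch '[{"angular":[0,0,0],"offset":[0,0,0.002],"fingers":0},{"angular":[0,0,0],"offset":[0,0,0],"fingers":0}]'; python3 -m inch '[{"angular":[0,0,0],"offset":[0,0,0.002],"fingers":0},{"angular":[0,0,0],"offset":[0,0,0],"fingers":0}]'
python3 - <<'E'
from h import *
s=viewer.camera("side"); w=viewer.camera("wrist"); t=sensors.read_state()["tool_pos"]
print(redblobs(w["image"]))
cv2.imwrite("pics/s8.png",np.hstack([cv2.resize(s["image"][176:216,242:282],None,fx=10,fy=10,interpolation=cv2.INTER_NEAREST),cv2.resize(w["image"][190:290,270:370],(400,400),interpolation=cv2.INTER_NEAREST)]))
E
```

```text
t: 5.15
tool_pos: [0.398, -0.1574, 0.0521]
ee_rot: [-0.0, 1.0, 0.0, -0.0]
ft_force: [-0.3, 0.0, -0.5]
opening: 0.001
t: 5.4
tool_pos: [0.3981, -0.1574, 0.0501]
ee_rot: [-0.0, 1.0, -0.0, -0.0]
ft_force: [-0.6, -0.6, 1.5]
opening: -0.001
[([292, 219, 49, 29, 829], [315.2, 231.7])]
```

View pics/s8.png

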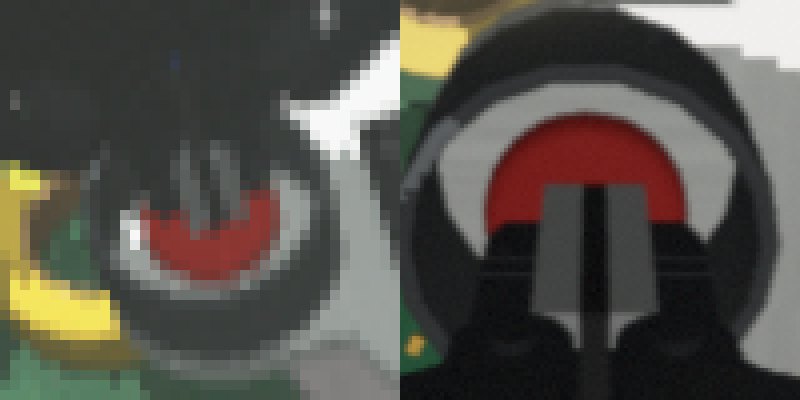

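The tips are still above the button: its side pixels have not changed. Solving both views with a 22 mm pad width puts the real tips roughly 28 mm above the reported TCP. I continue to contact, shifting 1 mm in −x to centre.

```bash
for i in 1; do python3 -m inch '[{"angular":[0,0,0],"offset":[-0.001,0,0.003],"fingers":0},{"angular":[0,0,0],"offset":[0,0,0],"fingers":0}]'; python3 -m inch '[{"angular":[0,0,0],"offset":[0,0,0.002],"fingers":0},{"angular":[0,0,0],"offset":[0,0,0],"fingers":0}]'; python3 -m inch '[{"angular":[0,0,0],"offset":[0,0,0.002],"fingers":0},{"angular":[0,0,0],"offset":[0,0,0],"fingers":0}]'; done
```

```text
t: 5.75
tool_pos: [0.3969, -0.1573, 0.047]
ee_rot: [-0.0, 1.0, -0.0, -0.0]
ft_force: [0.6, 0.2, -0.3]
opening: 0.0
t: 6.0
tool_pos: [0.3971, -0.1574, 0.0451]
ee_rot: [-0.0, 1.0, -0.0, -0.0]
ft_force: [0.3, 0.3, 0.0]
opening: 0.002
t: 6.25
tool_pos: [0.3971, -0.1574, 0.0431]
ee_rot: [-0.0, 1.0, 0.0, -0.0]
ft_force: [-0.3, -0.7, -0.2]
opening: 0.002
```

```bash
python3 -m inch '[{"angular":[0,0,0],"offset":[0,0,0.002],"fingers":0},{"angular":[0,0,0],"offset":[0,0,0],"fingers":0}]'; python3 -m inch '[{"angular":[0,0,0],"offset":[0,0,0.002],"fingers":0},{"angular":[0,0,0],"offset":[0,0,0],"fingers":0}]'
python3 - <<'E'
from h import *
s=viewer.camera("side"); w=viewer.camera("wrist"); t=sensors.read_state()["tool_pos"]
print(redblobs(w["image"]),redblobs(s["image"])[:2])
cv2.imwrite("pics/s9.png",np.hstack([cv2.resize(s["image"][176:216,242:282],None,fx=10,fy=10,interpolation=cv2.INTER_NEAREST),cv2.resize(w["image"][190:290,270:370],(400,400),interpolation=cv2.INTER_NEAREST)]))
E
```

```text
t: 6.5
tool_pos: [0.3974, -0.1576, 0.0416]
ee_rot: [0.0, 1.0, 0.0, 0.0]
ft_force: [-0.8, -0.4, 4.1]
opening: -0.001
t: 6.75
tool_pos: [0.3973, -0.1576, 0.0395]
ee_rot: [0.0, 1.0, 0.0, 0.0]
ft_force: [-1.5, 0.2, 5.8]
opening: 0.001
[([292, 223, 51, 26, 646], [316.6, 234.0])] [([268, 121, 10, 9, 58], [272.5, 125.3]), ([257, 198, 12, 6, 33], [263.0, 201.2])]
```

View pics/s9.png

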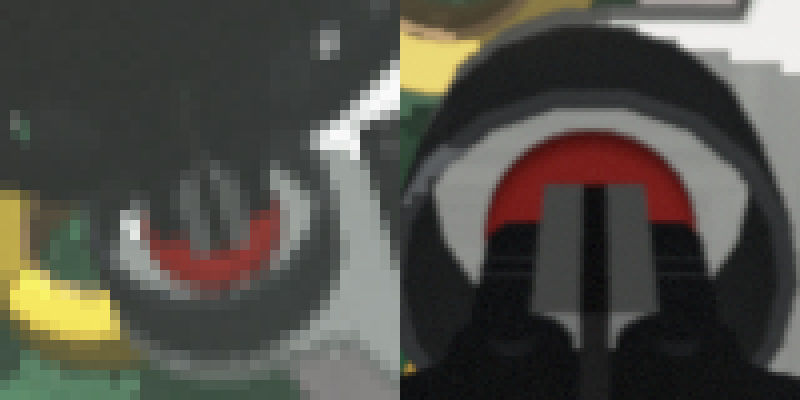

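Contact: force 4.1 N, then 5.8 N, matching the spring. So the button top is at reported z ≈ 0.042 and the stop at ≈ 0.032, making the reported TCP about 30 mm deeper than the real tips. I use that offset from here. I'll press to ≈ 0.033 and turn the tool 0.35 rad counter-clockwise to keep a flat side of the gripper body facing the flux bottle.

```bash
python3 -m inch '[{"angular":[0,0,-0.175],"offset":[0,0,0.0015],"fingers":0},{"angular":[0,0,-0.175],"offset":[0,0,0.0015],"fingers":0},{"angular":[0,0,0],"offset":[0,0,0.0015],"fingers":0},{"angular":[0,0,0],"offset":[0,0,0.0015],"fingers":0},{"angular":[0,0,0],"offset":[0,0,0],"fingers":0},{"angular":[0,0,0],"offset":[0,0,0],"fingers":0}]'
python3 - <<'E'
import numpy as np
C=np.array([.4945,-.159]); R=.0968; P=lambda a:C+R*np.array([-np.cos(a),np.sin(a)])
a=np.arange(0,1.76,.05); c,s=np.cos(.35),np.sin(.35)
for i in range(len(a)-1):
  d=P(a[i+1])-P(a[i]); print(f"{a[i+1]:.2f} [{(c*d[0]+s*d[1])*1e3:.1f},{(s*d[0]-c*d[1])*1e3:.1f}]",P(a[i+1]).round(3),end="; " if i%3<2 else "\n")
E
```

```text
t: 7.6
tool_pos: [0.3981, -0.1582, 0.0343]
ee_rot: [0.001, 0.985, 0.174, 0.001]
ft_force: [-1.3, 0.6, 7.4]
opening: -0.001
0.05 [1.8,-4.5] [ 0.398 -0.154]; 0.10 [2.0,-4.4] [ 0.398 -0.149]; 0.15 [2.2,-4.3] [ 0.399 -0.145]
0.20 [2.4,-4.2] [ 0.4  -0.14]; 0.25 [2.6,-4.1] [ 0.401 -0.135]; 0.30 [2.8,-3.9] [ 0.402 -0.13 ]
0.35 [3.0,-3.8] [ 0.404 -0.126]; 0.40 [3.2,-3.6] [ 0.405 -0.121]; 0.45 [3.4,-3.5] [ 0.407 -0.117]
0.50 [3.6,-3.3] [ 0.41  -0.113]; 0.55 [3.7,-3.1] [ 0.412 -0.108]; 0.60 [3.9,-2.9] [ 0.415 -0.104]
0.65 [4.0,-2.7] [ 0.417 -0.1  ]; 0.70 [4.1,-2.5] [ 0.42  -0.097]; 0.75 [4.3,-2.3] [ 0.424 -0.093]
0.80 [4.4,-2.1] [ 0.427 -0.09 ]; 0.85 [4.5,-1.9] [ 0.431 -0.086]; 0.90 [4.6,-1.6] [ 0.434 -0.083]
0.95 [4.6,-1.4] [ 0.438 -0.08 ]; 1.00 [4.7,-1.2] [ 0.442 -0.078]; 1.05 [4.7,-0.9] [ 0.446 -0.075]
1.10 [4.8,-0.7] [ 0.451 -0.073]; 1.15 [4.8,-0.5] [ 0.455 -0.071]; 1.20 [4.8,-0.2] [ 0.459 -0.069]
1.25 [4.8,0.0] [ 0.464 -0.067]; 1.30 [4.8,0.3] [ 0.469 -0.066]; 1.35 [4.8,0.5] [ 0.473 -0.065]
1.40 [4.8,0.7] [ 0.478 -0.064]; 1.45 [4.7,1.0] [ 0.483 -0.063]; 1.50 [4.7,1.2] [ 0.488 -0.062]
1.55 [4.6,1.4] [ 0.492 -0.062]; 1.60 [4.5,1.7] [ 0.497 -0.062]; 1.65 [4.4,1.9] [ 0.502 -0.063]
1.70 [4.3,2.1] [ 0.507 -0.063]; 1.75 [4.2,2.3] [ 0.512 -0.064];
```

```bash
python3 -m inch '[{"angular":[0,0,0],"offset":[0,0,0.001],"fingers":0},{"angular":[0,0,0],"offset":[0,0,0],"fingers":0},{"angular":[0,0,0],"offset":[0,0,0],"fingers":0}]'; python3 -m inch '[{"angular":[0,0,0],"offset":[0,0,0.001],"fingers":0},{"angular":[0,0,0],"offset":[0,0,0],"fingers":0},{"angular":[0,0,0],"offset":[0,0,0],"fingers":0}]';  python3 -m inch '[{"angular":[0,0,0],"offset":[0,0,0.001],"fingers":0},{"angular":[0,0,0],"offset":[0,0,0],"fingers":0},{"angular":[0,0,0],"offset":[0,0,0],"fingers":0}]'
```

```text
t: 7.98
tool_pos: [0.3982, -0.1583, 0.0334]
ee_rot: [0.001, 0.985, 0.174, 0.001]
ft_force: [-1.4, 1.2, 8.7]
opening: -0.001
t: 8.35
tool_pos: [0.3982, -0.1583, 0.0325]
ee_rot: [0.001, 0.985, 0.174, 0.001]
ft_force: [-1.1, 1.1, 9.5]
opening: 0.001
t: 8.72
tool_pos: [0.3983, -0.1588, 0.0324]
ee_rot: [0.001, 0.985, 0.174, 0.001]
ft_force: [-5.6, 1.0, 17.1]
opening: -0.001
```

The hard stop shows at 0.0324 (force jumps to 17 N). I back off 1 mm and start the turn.

```bash
python3 -m inch '[{"angular":[0,0,0],"offset":[0,0,-0.0012],"fingers":0},{"angular":[0,0,0],"offset":[0.0018,-0.0045,0],"fingers":0},{"angular":[0,0,0],"offset":[0.002,-0.0044,0],"fingers":0},{"angular":[0,0,0],"offset":[0.0022,-0.0043,0],"fingers":0},{"angular":[0,0,0],"offset":[0.0024,-0.0042,0],"fingers":0},{"angular":[0,0,0],"offset":[0.0026,-0.0041,0],"fingers":0},{"angular":[0,0,0],"offset":[0.0028,-0.0039,0],"fingers":0}]'
```

```text
t: 9.6
tool_pos: [0.4031, -0.1303, 0.033]
ee_rot: [0.002, 0.985, 0.174, 0.001]
ft_force: [0.2, -2.2, 8.1]
opening: 0.004
```

The lateral force is about 2 N, so the table follows. Continuing.

```bash
python3 -m inch '[{"angular":[0,0,0],"offset":[0.003,-0.0038,0],"fingers":0},{"angular":[0,0,0],"offset":[0.0032,-0.0036,0],"fingers":0},{"angular":[0,0,0],"offset":[0.0034,-0.0035,0],"fingers":0},{"angular":[0,0,0],"offset":[0.0036,-0.0033,0],"fingers":0},{"angular":[0,0,0],"offset":[0.0037,-0.0031,0],"fingers":0},{"angular":[0,0,0],"offset":[0.0039,-0.0029,0],"fingers":0},{"angular":[0,0,0],"offset":[0.004,-0.0027,0],"fingers":0},{"angular":[0,0,0],"offset":[0.0041,-0.0025,0],"fingers":0},{"angular":[0,0,0],"offset":[0.0043,-0.0023,0],"fingers":0},{"angular":[0,0,0],"offset":[0.0044,-0.0021,0],"fingers":0}]'; python3 -m inch '[{"angular":[0,0,0],"offset":[0.0045,-0.0019,0],"fingers":0},{"angular":[0,0,0],"offset":[0.0046,-0.0016,0],"fingers":0},{"angular":[0,0,0],"offset":[0.0046,-0.0014,0],"fingers":0},{"angular":[0,0,0],"offset":[0.0047,-0.0012,0],"fingers":0},{"angular":[0,0,0],"offset":[0.0047,-0.0009,0],"fingers":0},{"angular":[0,0,0],"offset":[0,0,0],"fingers":0},{"angular":[0,0,0],"offset":[0,0,0],"fingers":0}]'
python3 - <<'E'
from h import *
c=viewer.camera("wrist"); cv2.imwrite("pics/w10.png",c["image"]); cv2.imwrite("pics/t10.png",viewer.camera("top")["image"])
a=c["image"]; h=cv2.cvtColor(a,cv2.COLOR_BGR2HSV)
m=((h[...,0]>105)&(h[...,0]<130)&(h[...,1]>120)&(h[...,2]>60)).astype(np.uint8)
n,l,s,ce=cv2.connectedComponentsWithStats(m)
C=np.array([.4945,-.159])
for i in range(1,n):
  if s[i,4]>150:
    d=onplane(c,*ce[i],.067)[:2]-C; print(ce[i].round(),s[i,4],np.linalg.norm(d).round(3),"rot from +y cw",np.arctan2(d[0],d[1]).round(3))
E
```

```text
t: 10.85
tool_pos: [0.4283, -0.0892, 0.033]
ee_rot: [0.002, 0.985, 0.174, 0.001]
ft_force: [-0.6, -1.9, 8.7]
opening: -0.001
t: 11.72
tool_pos: [0.4479, -0.0743, 0.033]
ee_rot: [0.001, 0.985, 0.174, 0.002]
ft_force: [-0.4, 1.3, 8.2]
opening: 0.002
[269. 171.] 4798 0.146 rot from +y cw -0.618
```

Still on the button (8 N) at path angle 1.05, so the table has been carried past 0.6. I lift to ≈ 0.0425 (button-out height, still about 7 mm inside the collar) and push on, so the plunger can spring in at the notch.

```bash
python3 -m inch '[{"angular":[0,0,0],"offset":[0,0,-0.005],"fingers":0},{"angular":[0,0,0],"offset":[0,0,-0.0045],"fingers":0},{"angular":[0,0,0],"offset":[0,0,0],"fingers":0}]';  python3 -m inch '[{"angular":[0,0,0],"offset":[0.0048,-0.0007,0],"fingers":0},{"angular":[0,0,0],"offset":[0.0048,-0.0005,0],"fingers":0},{"angular":[0,0,0],"offset":[0.0048,-0.0002,0],"fingers":0},{"angular":[0,0,0],"offset":[0.0048,0,0],"fingers":0},{"angular":[0,0,0],"offset":[0.0048,0.0003,0],"fingers":0},{"angular":[0,0,0],"offset":[0.0048,0.0005,0],"fingers":0},{"angular":[0,0,0],"offset":[0.0048,0.0007,0],"fingers":0},{"angular":[0,0,0],"offset":[0,0,0],"fingers":0}]'; python3 -m inch '[{"angular":[0,0,0],"offset":[0.0024,0.0005,0],"fingers":0},{"angular":[0,0,0],"offset":[0.0024,0.0005,0],"fingers":0},{"angular":[0,0,0],"offset":[0.0024,0.0006,0],"fingers":0},{"angular":[0,0,0],"offset":[0.0024,0.0006,0],"fingers":0},{"angular":[0,0,0],"offset":[0.0023,0.0007,0],"fingers":0},{"angular":[0,0,0],"offset":[0,0,0],"fingers":0}]'
```

```text
t: 12.2
tool_pos: [0.4457, -0.0734, 0.0409]
ee_rot: [-0.0, 0.985, 0.174, -0.0]
ft_force: [-0.2, 0.1, -0.2]
opening: 0.001
t: 13.2
tool_pos: [0.4773, -0.0624, 0.0407]
ee_rot: [0.0, 0.985, 0.174, -0.001]
ft_force: [-2.3, -2.7, 1.7]
opening: -0.004
t: 13.95
tool_pos: [0.4889, -0.0608, 0.0407]
ee_rot: [-0.0, 0.985, 0.174, -0.001]
ft_force: [-3.8, -3.4, 2.2]
opening: 0.002
```

```bash
R='x'; python3 -m inch '[{"angular":[0,0,0],"offset":[0.0018,0.0021,-0.001],"fingers":0},{"angular":[0,0,0],"offset":[0.002,0.0012,0],"fingers":0},{"angular":[0,0,0],"offset":[0,0,0],"fingers":0}]'; python3 -m inch '[{"angular":[0,0,0],"offset":[0.002,0.001,0],"fingers":0},{"angular":[0,0,0],"offset":[0,0,0],"fingers":0}]';  python3 -m inch '[{"angular":[0,0,0],"offset":[0.002,0.001,0],"fingers":0},{"angular":[0,0,0],"offset":[0,0,0],"fingers":0}]'
python3 - <<'E'
from h import *
c=viewer.camera("wrist");
cv2.imwrite("pics/w11.png",c["image"])
E
```

```text
t: 14.32
tool_pos: [0.4933, -0.0617, 0.0412]
ee_rot: [-0.001, 0.985, 0.174, -0.001]
ft_force: [-4.4, 2.0, -1.4]
opening: 0.001
t: 14.58
tool_pos: [0.496, -0.0623, 0.0415]
ee_rot: [-0.001, 0.985, 0.174, -0.0]
ft_force: [-4.9, 0.1, -0.6]
opening: -0.005
t: 14.82
tool_pos: [0.4988, -0.0628, 0.0419]
ee_rot: [-0.0, 0.985, 0.174, 0.0]
ft_force: [-4.5, 1.7, -2.1]
opening: -0.001
```

View pics/w11.png

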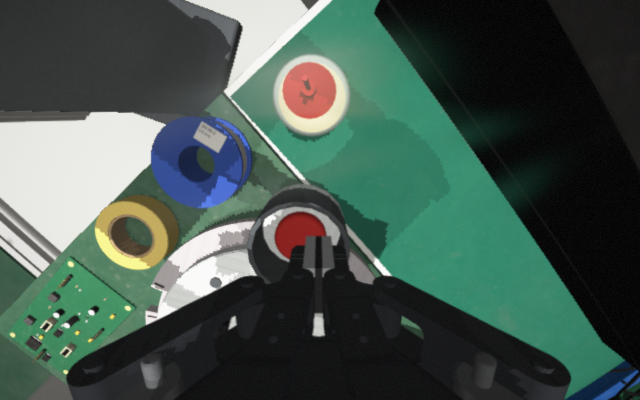

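The fingers push the collar wall on its far side. Flux (311,90) and spool (201,165) are undisturbed, with plenty of room. I continue in small steps, tracking the button.

```bash
cat > b.py <<'E'
from h import *
c=viewer.camera("wrist")
r=[q for q in redblobs(c["image"],200) if q[1][1]>180]
for s,ce in r:
  u=s[0]+s[2]/2
  for z,rr in((.065,s[1]),(.072,s[1])):
    p=onplane(c,u,rr,z); d=p[:2]+np.array([.0051,-.0141])*0-np.array([.4945,-.159])
    print(s,z,p.round(4),"bearing cw from -x",np.arctan2(d[1],-d[0]).round(3))
E
python3 b.py; python3 -m inch '[{"angular":[0,0,0],"offset":[0.002,0.0011,0],"fingers":0},{"angular":[0,0,0],"offset":[0,0,0],"fingers":0}]'; python3 -m inch '[{"angular":[0,0,0],"offset":[0.0019,0.0012,0],"fingers":0},{"angular":[0,0,0],"offset":[0,0,0],"fingers":0}]'; python3 b.py
```

```text
[275, 212, 51, 47, 1363] 0.065 [ 0.4827 -0.0468  0.065 ] bearing cw from -x 1.466
[275, 212, 51, 47, 1363] 0.072 [ 0.4823 -0.0444  0.072 ] bearing cw from -x 1.465
t: 15.18
tool_pos: [0.5028, -0.0639, 0.0429]
ee_rot: [0.001, 0.985, 0.174, 0.002]
ft_force: [0.7, -0.6, -0.4]
opening: 0.002
t: 15.42
tool_pos: [0.5043, -0.0643, 0.0426]
ee_rot: [0.001, 0.985, 0.174, 0.001]
ft_force: [0.8, -1.2, 1.5]
opening: -0.001
[276, 213, 52, 49, 1355] 0.065 [ 0.489  -0.0486  0.065 ] bearing cw from -x 1.521
[276, 213, 52, 49, 1355] 0.072 [ 0.4886 -0.0462  0.072 ] bearing cw from -x 1.518
```

```bash
python3 -m inch '[{"angular":[0,0,0],"offset":[0.0019,0.0009,0],"fingers":0},{"angular":[0,0,0],"offset":[0,0,0],"fingers":0}]'; python3 b.py;  python3 -m inch '[{"angular":[0,0,0],"offset":[0.0019,0.0009,0],"fingers":0},{"angular":[0,0,0],"offset":[0,0,0],"fingers":0}]'; python3 b.py
```

```text
t: 15.72
tool_pos: [0.5055, -0.0643, 0.0425]
ee_rot: [0.0, 0.985, 0.174, -0.0]
ft_force: [-2.7, -1.2, 5.4]
opening: 0.004
[275, 213, 52, 49, 1379] 0.065 [ 0.4898 -0.0489  0.065 ] bearing cw from -x 1.528
[275, 213, 52, 49, 1379] 0.072 [ 0.4894 -0.0465  0.072 ] bearing cw from -x 1.526
t: 16.02
tool_pos: [0.5063, -0.0644, 0.0423]
ee_rot: [-0.0, 0.985, 0.174, -0.001]
ft_force: [-7.5, -0.7, 8.3]
opening: -0.0
[274, 213, 53, 49, 1413] 0.065 [ 0.4904 -0.049   0.065 ] bearing cw from -x 1.534
[274, 213, 53, 49, 1413] 0.072 [ 0.4901 -0.0466  0.072 ] bearing cw from -x 1.531
```

The lateral force now climbs without motion, so the table is locked. I back off from the wall, raise the tool clear, and verify.

```bash
python3 -m inch '[{"angular":[0,0,0],"offset":[-0.003,-0.001,-0.001],"fingers":0},{"angular":[0,0,0],"offset":[-0.005,-0.0017,-0.002],"fingers":0},{"angular":[0,0,0],"offset":[0,0,-0.02],"fingers":0},{"angular":[0,0,0],"offset":[0,0,-0.05],"fingers":0},{"angular":[0,0,0],"offset":[0,0,-0.05],"fingers":0},{"angular":[0,0,0],"offset":[-0.02,0.055,-0.03],"fingers":0},{"angular":[0,0,0],"offset":[-0.02,0.055,0],"fingers":0},{"angular":[0,0,0],"offset":[0,0,0],"fingers":0},{"angular":[0,0,0],"offset":[0,0,0],"fingers":0}]'
python3 - <<'E'
from h import *
c=viewer.camera("wrist"); cv2.imwrite("pics/w12.png",c["image"])
C=np.array([.4945,-.159])
for s,ce in redblobs(c["image"],80):
  for z in(.065,.072):
    d=onplane(c,s[0]+s[2]/2-.5,s[1]+s[3]/2-.5,z)[:2]; e=d-C; print("red",s,z,d.round(4),"r",np.linalg.norm(e).round(4),"cw",np.arctan2(e[1],-e[0]).round(3))
h=cv2.cvtColor(c["image"],cv2.COLOR_BGR2HSV)
m=((h[...,0]>105)&(h[...,0]<130)&(h[...,1]>120)&(h[...,2]>60)).astype(np.uint8)
n,l,s,ce=cv2.connectedComponentsWithStats(m)
for i in range(1,n):
  if s[i,4]>100: p=onplane(c,*ce[i],.067)[:2]; print("blue",ce[i].round(),s[i,4],p.round(4),(p-C).round(4))
E
```

```text
t: 17.2
tool_pos: [0.4987, -0.178, 0.1929]
ee_rot: [-0.001, 0.985, 0.174, -0.0]
ft_force: [-0.0, 0.9, 0.5]
opening: 0.003
red [343, 60, 27, 27, 352] 0.065 [ 0.4949 -0.0593] r 0.0997 cw 1.574
red [343, 60, 27, 27, 352] 0.072 [ 0.4944 -0.0605] r 0.0985 cw 1.57
red [313, 316, 11, 13, 89] 0.065 [ 0.5587 -0.3434] r 0.1952 cw -1.906
red [313, 316, 11, 13, 89] 0.072 [ 0.5567 -0.3379] r 0.1895 cw -1.905
blue [278.  40.] 1970 [ 0.415  -0.0579] [-0.0795  0.1011]
blue [358. 184.] 380 [ 0.5376 -0.1614] [ 0.0431 -0.0024]
blue [564. 225.] 146 [ 0.7782 -0.1244] [0.2837 0.0346]
blue [227. 244.] 758 [ 0.424 -0.277] [-0.0705 -0.118 ]
blue [544. 294.] 2521 [ 0.8069 -0.2108] [ 0.3124 -0.0518]
blue [410. 269.] 624 [ 0.6346 -0.2349] [ 0.1401 -0.0759]
blue [584. 307.] 1590 [ 0.8686 -0.2096] [ 0.3741 -0.0506]
blue [275. 277.] 133 [ 0.4881 -0.2995] [-0.0064 -0.1405]
blue [473. 290.] 225 [ 0.7195 -0.2358] [ 0.225  -0.0768]
blue [531. 288.] 181 [ 0.7874 -0.209 ] [ 0.2929 -0.05  ]
blue [412. 327.] 233 [ 0.6726 -0.3097] [ 0.1781 -0.1507]
```

View pics/w12.png

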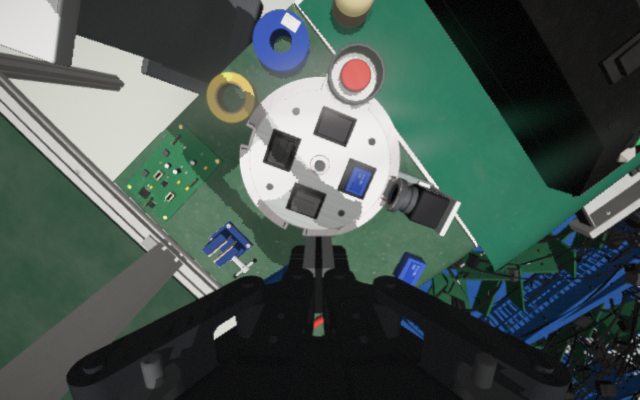

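The last view shows the relay at (358,184) facing the camera lens at (400,193) and the button at bearing 1.570. To confirm the plunger is out, I probe the button height gently: contact at reported 0.042 means out, and 0.035 would mean held in. The probe stays well short of unlocking.

```bash
python3 -m inch '[{"angular":[0,0,0],"offset":[0.0182,-0.0556,0],"fingers":0},{"angular":[0,0,0],"offset":[0.0182,-0.0557,0],"fingers":0},{"angular":[0,0,0],"offset":[0,0,0.05],"fingers":0},{"angular":[0,0,0],"offset":[0,0,0.05],"fingers":0},{"angular":[0,0,0],"offset":[0,0,0.03],"fingers":0},{"angular":[0,0,0],"offset":[0,0,0.01],"fingers":0},{"angular":[0,0,0],"offset":[0,0,0],"fingers":0},{"angular":[0,0,0],"offset":[0,0,0],"fingers":0}]'; python3 -m inch '[{"angular":[0,0,0],"offset":[0,0,0.007],"fingers":0},{"angular":[0,0,0],"offset":[0,0,0],"fingers":0},{"angular":[0,0,0],"offset":[0,0,0],"fingers":0}]'
```

```text
t: 18.25
tool_pos: [0.4965, -0.0618, 0.0552]
ee_rot: [0.001, 0.985, 0.174, 0.001]
ft_force: [-1.0, 1.1, -0.3]
opening: -0.003
t: 18.62
tool_pos: [0.4952, -0.0616, 0.0466]
ee_rot: [0.0, 0.985, 0.174, 0.0]
ft_force: [0.6, -0.3, -0.7]
opening: 0.0
```

```bash
python3 -m inch '[{"angular":[0,0,0],"offset":[0,0,0.004],"fingers":0},{"angular":[0,0,0],"offset":[0,0,0],"fingers":0},{"angular":[0,0,0],"offset":[0,0,0],"fingers":0}]'; python3 -m inch '[{"angular":[0,0,0],"offset":[0,0,0.0015],"fingers":0},{"angular":[0,0,0],"offset":[0,0,0],"fingers":0},{"angular":[0,0,0],"offset":[0,0,0],"fingers":0}]'
```

```text
t: 19.0
tool_pos: [0.4952, -0.0616, 0.0426]
ee_rot: [0.0, 0.985, 0.174, 0.0]
ft_force: [0.0, -0.2, 0.5]
opening: 0.001
t: 19.38
tool_pos: [0.4953, -0.0617, 0.0413]
ee_rot: [0.0, 0.985, 0.174, 0.0]
ft_force: [-0.4, -0.5, 4.8]
opening: 0.003
```

Contact comes between 0.0426 and 0.0413 with 4.8 N, so the plunger is fully out. I retract straight up, check, and hand in.

```bash
python3 -m inch '[{"angular":[0,0,0],"offset":[0,0,-0.01],"fingers":0},{"angular":[0,0,0],"offset":[0,0,-0.04],"fingers":0},{"angular":[0,0,0],"offset":[0,0,-0.05],"fingers":0},{"angular":[0,0,0],"offset":[-0.0182,0.0556,-0.05],"fingers":0},{"angular":[0,0,0],"offset":[-0.0182,0.0557,0],"fingers":0},{"angular":[0,0,0],"offset":[0,0,0],"fingers":0},{"angular":[0,0,0],"offset":[0,0,0],"fingers":0},{"angular":[0,0,0],"offset":[0,0,0],"fingers":0}]'
python3 - <<'E'
from h import *
from station import job_done
c=viewer.camera("wrist"); C=np.array([.4945,-.159])
for s,ce in redblobs(c["image"],200):
  e=onplane(c,s[0]+s[2]/2-.5,s[1]+s[3]/2-.5,.072)[:2]-C; print(s,"cw",np.arctan2(e[1],-e[0]).round(3))
h=cv2.cvtColor(c["image"],cv2.COLOR_BGR2HSV)
m=((h[...,0]>105)&(h[...,0]<130)&(h[...,1]>120)&(h[...,2]>60)).astype(np.uint8)
n,l,s,ce=cv2.connectedComponentsWithStats(m)
for i in range(1,n):
  p=onplane(c,*ce[i],.067)[:2]-C
  if s[i,4]>100 and np.linalg.norm(p)<.07: print("relay",p)
print(sensors.read_state()["ft_force"]); print(job_done())
E
```

```text
t: 20.38
tool_pos: [0.4984, -0.1662, 0.1811]
ee_rot: [-0.001, 0.985, 0.175, -0.0]
ft_force: [-0.5, 0.8, -0.5]
opening: -0.001
[341, 70, 26, 26, 308] cw 1.565
relay [0.04205031 0.0007868 ]
[ 0.8826175   0.22254826 -0.31534253]
the job is handed in; nothing more can be done
None
```

I pressed the red plunger to its hard stop, turned the table a quarter turn clockwise towards the camera, and let the plunger spring into the next notch. The job was handed in at about 20 s of the 51 s allowed; no verdict was reported.

**Last checks**
- **Table angle:** the button stands at 1.565–1.570 rad clockwise by camera. The start angle measured about 0.01–0.015 rad either side of zero, so the turn is 90° within what I could measure. The tolerance is about 1.7°, and my measurement is not much finer than that.
- **Relay:** it sits about 42 mm from the axis, directly in front of the camera, against the nominal 44 mm.
- **Lock:** lateral force rose with no further motion at the notch. A light probe then met the button at its fully-out height with 4.8 N, so the plunger is out.
- **Contact:** the tool is clear of everything, with forces only at noise level.
- **Bench items:** the flux bottle and spool looked undisturbed in the last views. I did not measure their positions again, and the cutters were mostly hidden in the last view.

**Disagreement:** the fingertips actually reached about 30 mm less far than the reported tool position implies. First contact came at reported z 0.042, where 0.072 was expected. I found this from the missing contact force and the camera views, and used the offset from then on.

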